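# Hang the amber cuff bracelet on the bracelet stand

### The arm

A 6-joint arm with a two-finger parallel gripper is mounted at the origin on the work surface. World frame = base frame: x ahead of the robot, y to its left, z up, the work surface at z = 0. Lengths are in mm, angles in degrees, forces in N, time in s.
With the tool pointing down it reaches from about 275 to 875 mm from the base axis. Payload 12.5 kg.
Tool frame: the origin (TCP) lies midway between the tips of the shut fingers; the grasp point (between the pads) lies 19 mm behind it; z points along the fingers, y is the line along which they close (so a half turn about z gives the same grasp; the last joint's range is limited). The gripper opens to 85 mm and grips with 20 to 120 N. Pads are 22 mm wide; open, the fingers measure 114 mm over their backs; the gripper's body (76 mm by 85 mm) begins 54 mm behind the grasp point. The pads swing forward as they close: fully open they stand 13 mm farther back than shut.
Start: joints at [64.08, 20.094, 94.641, -0, 65.266, -4.847], TCP at [197.728, 513.214, 231.29] pointing down, gripper open.
Joint ranges: [-157.81, 157.81], [-45, 120.19], [0.68, 151.7], [-89.99, 269.99], [4.06, 180], [-164.3, 164.3]. Speed limits (degrees/s): [127.2, 127.2, 159.86, 180, 180, 180].

### API

Orientations are given as a 3x3 rotation matrix whose columns are the frame's x, y, z axes.
In Python, from workcell import r, fingers, sensors, cams gives the robot as it stands. The module is installed in compiled form; this text tells all that it offers. Calls block until the motion is done:
- r.move_to(position, orientation): joint-space move of the TCP to a pose.
- r.movel(position, rotation=None, vel=150): straight line of the TCP; rotation=None keeps the orientation; vel is the mean speed in mm/s.
- r.move_joints(angles): joint-space move.
- fingers.grip(opening): finger opening in mm; the grip force is fixed at half the most; returns when the fingers have stopped.
- r.hold(seconds).
- r.solve_ik(position, orientation): joint angles nearest the present ones, or None.
- sensors.get_obs(): the state.
- cams.snapshot(name): name is "scene" or "side" or "wrist"; returns a dict with "frame" (480x640x3 uint8, blue, green, red), "mtx" (3x3 intrinsics, pixels), "R" (3x3) and "t" (3): a world point X has camera coordinates R X + t. Camera axes: x right, y down, z forward; pixel columns grow to the right and rows downward; lengths in mm; the calibration is good to about 2 mm. A picture is of the moment at which its call begins. There is no depth.
A pose or a line that the arm cannot do raises r.IKError and nothing moves.
- r.hand_in(): hands the job in; it is judged then, once.
The state is a dict: "clock": time; "joint_pos": joint angles; "joint_vel": joint speeds; "joint_torque": joint torques, N m; "ee_pos": TCP position; "ee_rot": TCP orientation; "wrist_force": force on the tool from outside, world axes, zero at the start; "wrist_torque": the same for the moment, N m; "finger_gap": finger opening in mm; "finger_force": force on a finger pad.
Only numpy, scipy, OpenCV 4.12 (cv2) and the standard library are available. Lean on these libraries where they do the work, as an engineer would, in place of code of your own. Each camera call takes 0.05 s, during which the arm holds its last target. There are 200 camera calls.

### The job

Put the silver cuff bracelet with the amber (orange) stone away: pass its open gap down over the horizontal brass bar of the bracelet stand, between the two posts, so that it hangs from the bar by its arch with the stone uppermost, and let go of it. Leave the blue-stone cuff standing where it is.

Things in the scene. Friction and masses are not known exactly. Their poses are not given: they have to be found in the camera images.
- amber_cuff: Rigid silver C-shaped band, gap down, amber-orange stone on top, about 90 g; starts standing on the counter. Origin: centre of underside. z up, y along the bracelet's axis, x across the gap. Ring 66 mm outside, 60 inside, 24 wide (y); gap 34 mm clear. Arch top outside 60 mm, inside 57 mm above origin. Grip the stone: 22 x 22 mm, upright sides square to x and y, 60 to 88 mm above origin.
- amber_seat (a point): Point fixed in the amber cuff, 52 mm above its origin, 5 mm below the arch's inner top, axes as the cuff's: the bar's centre line lies here, along y (either way round), when the cuff hangs on the bar.
- bar_mid (a point): Middle of the stand's level brass bar, on its centre line, 130 mm above the counter; y along the bar, z up. Bar 10 mm in diameter, held by two 10 mm upright posts centred 100 mm either side of the middle; 16 mm balls end it 112 mm out, nothing rises higher. Pale marble base 100 x 250 mm, 14 mm high. The stand is fixed.
- blue_cuff: A second cuff, same size and form, standing the same way, but with a blue stone: to be left alone. Origin and axes as for the amber cuff.

How it is judged:
By the outcome, as a careful person would: the job done as asked, in the order asked, and still so for the second after the job is handed in, with the robot touching nothing.
It also fails if it takes over 38 s, if anything falls off the work surface, if the arm or the gripper's body presses on something with over 40 N, if the wrist force passes 120 N, or if a joint passes its speed limit or range.

## Working session

There is one attempt and no reset: what is moved stays moved. The work goes in short steps, each a Python script; the robot and the scene stay as the last script left them, time stands still between calls to the robot, and variables do not carry over. Pictures are saved under pics/ and viewed, at most 10 in all, crops included, and the job is handed in when it is done.

```bash
mkdir -p pics
python3 - <<'E'
from workcell import r,fingers,sensors,cams
import cv2,pickle
d={}
for n in("scene","side","wrist"):
    s=cams.snapshot(n);d[n]=s;cv2.imwrite(f"pics/{n}0.png",s["frame"])
    print(n,-s["R"].T@s["t"],s["R"][2])
pickle.dump(d,open("s0.pkl","wb"))
print(sensors.get_obs()["clock"])
E
```

```text
scene [ 834.55203495 -256.64857017  719.81094154] [-0.35702545  0.38672811 -0.8502789 ]
side [460.02878709 792.70965822 771.63805942] [ 0.08507774 -0.74768809 -0.65857748]
wrist [131.45006253 539.03584878 374.11249243] [ 0.26102017 -0.10159849 -0.95997199]
0.15
```

View pics/scene0.png

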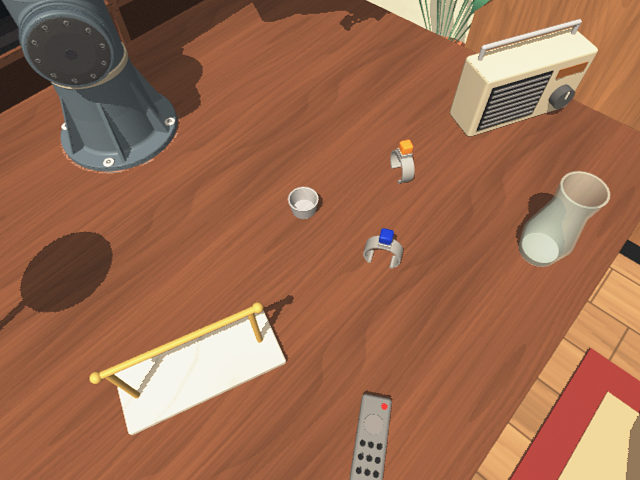

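View pics/side0.png

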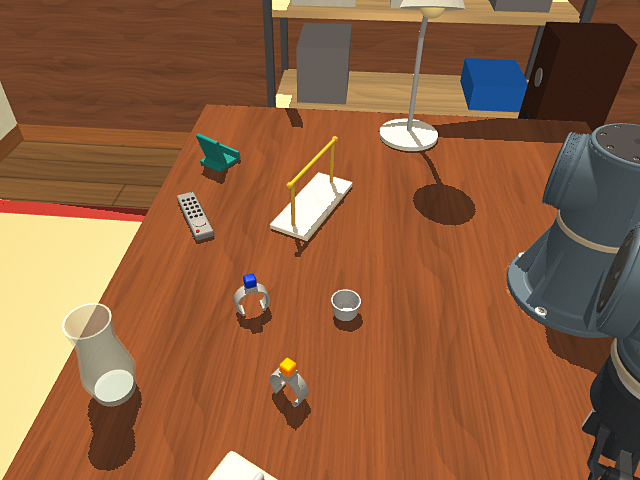

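The scene view shows the amber stone at (406,147), the blue at (386,237) and the bar's end balls at (95,378) and (258,309). In the side view amber is at (288,367), blue at (250,281) and the balls at (290,185) and (335,139).

```bash
cat > h.py <<'E'
import numpy as np,cv2
def P(s): return s["mtx"]@np.c_[s["R"],s["t"]]
def tri(a,b,pa,pb):
    X=cv2.triangulatePoints(P(a),P(b),np.float64(pa),np.float64(pb)).ravel();X=X[:3]/X[3]
    return X,[np.round(proj(c,X)-p,1) for c,p in((a,pa),(b,pb))]
def proj(s,X):
    q=P(s)@np.r_[X,1];return q[:2]/q[2]
def plane(s,p,z):
    d=s["R"].T@np.linalg.inv(s["mtx"])@np.r_[p,1];c=-s["R"].T@s["t"]
    return c+d*(z-c[2])/d[2]
def blob(s,lo,hi):
    m=cv2.inRange(cv2.cvtColor(s["frame"],cv2.COLOR_BGR2HSV),lo,hi)
    n,l,st,c=cv2.connectedComponentsWithStats(m);i=1+np.argmax(st[1:,4]);return c[i],st[i]
AMB=((10,220,180),(25,255,255));BLU=((112,180,80),(128,255,255))
E
python3 - <<'E'
from h import *
import pickle
d=pickle.load(open("s0.pkl","rb"));a,b=d["scene"],d["side"]
for c in(AMB,BLU):
    x,y=blob(a,*c),blob(b,*c);print(x,y,tri(a,b,x[0],y[0]))
for p,q in(((95,378),(335,139)),((258,309),(290,185))):print(tri(a,b,p,q),plane(a,p,130),plane(b,q,130))
def up(s,x,y,n):
    cv2.imwrite(n,cv2.resize(s["frame"][y:y+75,x:x+100],(400,300),interpolation=cv2.INTER_CUBIC))
ims=[cv2.resize(s["frame"][y:y+75,x:x+100],(400,300),interpolation=cv2.INTER_CUBIC) for s,x,y in((a,355,125),(b,240,345),(a,60,330),(b,270,125))]
ims[2]=cv2.resize(a["frame"][290:440,80:280],(400,300),interpolation=cv2.INTER_CUBIC)
cv2.imwrite("pics/c0.png",np.vstack([np.hstack(ims[:2]),np.hstack(ims[2:])]))
E
```

```text
Traceback (most recent call last):
  File "h.py", line 13, in blob
    n,l,st,c=cv2.connectedComponentsWithStats(m);i=1+np.argmax(st[1:,4]);return c[i],st[i]
                                                     ~~~~~~~~~^^^^^^^^^^
ValueError: attempt to get argmax of an empty sequence
```

Run:
```python
from h import *
import pickle
d=pickle.load(open("s0.pkl","rb"));a,b=d["scene"],d["side"]
for s,pts in((a,((406,147),(386,237))),(b,((288,367),(250,281)))):
    h=cv2.cvtColor(s["frame"],cv2.COLOR_BGR2HSV)
    for x,y in pts: print(h[y-3:y+6:4,x-3:x+6:4].reshape(-1,3).tolist())
for p,q in(((95,378),(335,139)),((258,309),(290,185))):print(tri(a,b,p,q),plane(a,p,130),plane(b,q,130))
c=lambda s,x,y,w=100,h=75:cv2.resize(s["frame"][y:y+h,x:x+w],(400,300),interpolation=cv2.INTER_CUBIC)
cv2.imwrite("pics/c0.png",np.vstack([np.hstack([c(a,355,125),c(b,240,345)]),np.hstack([c(a,80,290,200,150),c(b,270,125)])]))
```

```text
[[20, 185, 247], [21, 184, 247], [17, 189, 252], [15, 200, 242], [18, 187, 248], [14, 201, 243], [14, 202, 241], [13, 206, 230], [11, 178, 208]]
[[115, 211, 218], [115, 208, 217], [115, 209, 214], [114, 178, 239], [114, 192, 232], [115, 209, 195], [114, 213, 163], [114, 203, 167], [118, 104, 127]]
[[27, 255, 255], [27, 255, 255], [23, 255, 255], [21, 255, 255], [27, 255, 255], [14, 255, 187], [14, 255, 197], [14, 255, 201], [14, 255, 188]]
[[113, 185, 250], [113, 186, 250], [117, 219, 220], [113, 232, 169], [113, 243, 129], [113, 255, 122], [113, 247, 130], [113, 247, 130], [117, 205, 122]]
(array([ 502.57642835, -334.07014533,  128.55417864]), [array([-1.3, -0.8]), array([-0.5,  0.3])]) [ 505.50236436 -333.3754395   130.        ] [ 501.28247277 -333.24556904  130.        ]
(array([ 589.04177866, -126.34644167,  129.18655883]), [array([-2.3, -1.2]), array([-1.2,  0.5])]) [ 593.12506309 -125.59272476  130.        ] [ 586.46519283 -127.28565521  130.        ]
```

View pics/c0.png

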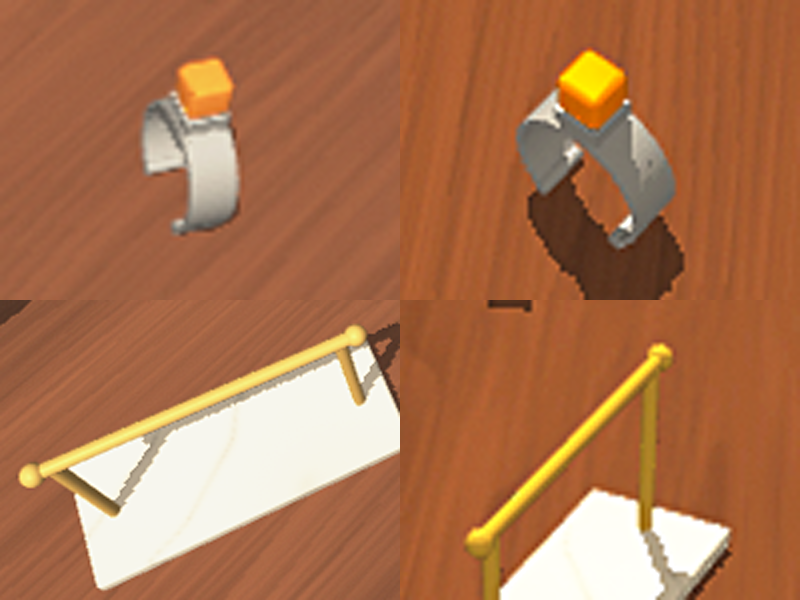

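The crop shows the amber stone's top face as a diamond, with the cuff's feet at crop points (545,190) and (620,240). Next I'll fit the stone's pose.

```bash
sed -i 's/^AMB=.*/AMB=((9,150,170),(29,255,255));BLU=((110,150,80),(122,255,255))/; s/"HSV"/"HSV"/' h.py
python3 - <<'E'
from h import *
import pickle
d=pickle.load(open("s0.pkl","rb"));a,b=d["scene"],d["side"]
for lab,boxa,boxb in((AMB,(396,138,20,18),(276,354,24,24)),(BLU,(374,226,24,20),(238,270,24,24))):
    out=[]
    for s,(x,y,w,h) in((a,boxa),(b,boxb)):
        m=cv2.inRange(cv2.cvtColor(s["frame"][y:y+h,x:x+w],cv2.COLOR_BGR2HSV),*lab);M=cv2.moments(m,True)
        out.append((x+M["m10"]/M["m00"],y+M["m01"]/M["m00"]))
    print(out,tri(a,b,*out))
q=lambda X,Y:(240+(X-400)/4,345+Y/4)
C=[plane(b,q(*p),88)for p in((590,50),(626,72),(592,98),(558,76))]
print(np.round(C,1),np.mean(C,0))
for i in range(4):
    e=C[(i+1)%4]-C[i];print(np.hypot(*e[:2]),np.degrees(np.arctan2(e[1],e[0])))
f=[plane(b,q(*p),0) for p in((545,190),(620,245))];print(f, np.degrees(np.arctan2(*(f[1]-f[0])[1::-1])))
E
```

```text
[(405.68926553672316, 146.22598870056498), (287.7638376383764, 365.8560885608856)] (array([538.95341726, 303.96541988,  81.45741483]), [array([-1. , -0.4]), array([-1. ,  0.3])])
[(385.8693181818182, 236.07954545454547), (249.3708609271523, 280.5960264900662)] (array([634.91553598, 119.35016087,  79.12133712]), [array([-0.9, -0.4]), array([-0.7,  0.2])])
[[539.1 292.1  88. ]
 [523.6 301.1  88. ]
 [535.5 314.7  88. ]
 [550.2 305.8  88. ]] [537.09313415 303.41303463  88.        ]
17.98213702693846 149.84491115687842
18.03902112835658 48.886490867428186
17.176450575177736 -31.140914140165076
17.610688109435085 -128.71398323631337
[array([559.18753267, 301.52431108,   0.        ]), array([524.38029604, 324.21077861,   0.        ])] 146.90471865477207
```

```bash
cat >> h.py <<'E'
def R(deg):
    t=np.radians(deg);y=np.array([np.cos(t),np.sin(t),0]);z=np.array([0,0,-1.]);return np.c_[np.cross(y,z),y,z]
E
python3 - <<'E'
from h import *
from workcell import r,sensors,cams
for dg in(-32,148,-20,160):
    print(dg,[None if q is None else np.round(q).tolist() for q in(r.solve_ik(p,R(dg)) for p in([537.5,303,62],[545,-230,142]))])
best=-32 if r.solve_ik([537.5,303,200],R(-32)) is not None and abs(r.solve_ik([537.5,303,200],R(-32))[5])<abs(r.solve_ik([537.5,303,200],R(148))[5]) else 148
r.move_to([537.5,303,200],R(best))
s=cams.snapshot("wrist");cv2.imwrite("pics/w1.png",s["frame"]);import pickle;pickle.dump(s,open("w1.pkl","wb"))
o=sensors.get_obs();print(best,o["clock"],o["ee_pos"])
for z in(60,88):print(proj(s,[537.5,303,z]))
E
```

```text
-32 [[25.0, 39.0, 91.0, -0.0, 50.0, 57.0], [-27.0, 30.0, 93.0, -0.0, 57.0, 5.0]]
148 [[25.0, 39.0, 91.0, -0.0, 50.0, -123.0], None]
-20 [[25.0, 39.0, 91.0, -0.0, 50.0, 45.0], [-27.0, 30.0, 93.0, -0.0, 57.0, -7.0]]
160 [[25.0, 39.0, 91.0, -0.0, 50.0, -135.0], None]
-32 1.6833 [536.92100587 303.85730644 200.14363721]
[322.23803057 225.25193576]
[322.33268177 235.33210907]
```

View pics/w1.png

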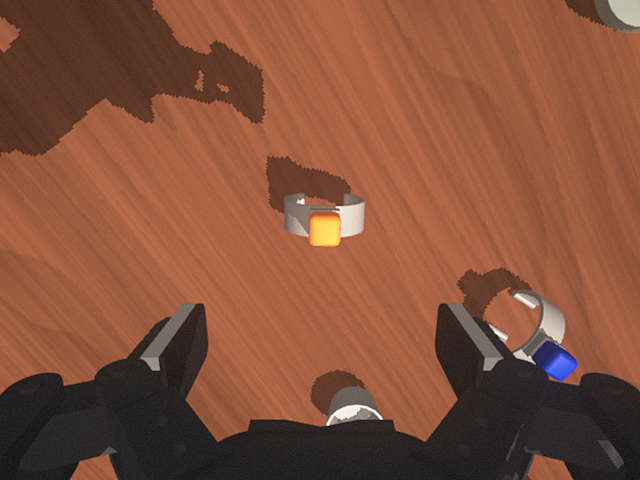

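The wrist view shows the amber stone at (325,229), about 3 px from the prediction, with the cuff nearly square to the image. I'll fit it with a projected box model and then grasp.

```bash
cat >> h.py <<'E'
from scipy.optimize import minimize
def fitbox(s,x0,lab,win=40):
    """x0=(x,y,yaw of cuff x axis); stone box z 60..88 above table"""
    m=cv2.inRange(cv2.cvtColor(s["frame"],cv2.COLOR_BGR2HSV),*lab)
    u,v=proj(s,[x0[0],x0[1],74]).astype(int);k=np.zeros_like(m);k[v-win:v+win,u-win:u+win]=1
    K=8;big=cv2.resize(m*k,None,fx=K,fy=K,interpolation=cv2.INTER_NEAREST)>0
    def cost(p):
        t=np.radians(p[2]);c,n=np.cos(t)*11,np.sin(t)*11
        pts=[proj(s,[p[0]+i*c-j*n,p[1]+i*n+j*c,z]) for i in(-1,1) for j in(-1,1) for z in(60,88)]
        h=cv2.convexHull(((np.float32(pts)+.5)*K).astype(np.int32));a=np.zeros(big.shape,np.uint8);cv2.fillConvexPoly(a,h,1)
        return 1-(big&(a>0)).sum()/(big|(a>0)).sum()
    return minimize(cost,x0,method="Nelder-Mead",options=dict(initial_simplex=[np.add(x0,d) for d in((0,0,0),(5,0,0),(0,5,0),(0,0,8))],xatol=.05,fatol=1e-4))
E
python3 - <<'E'
from h import *
import pickle
d=pickle.load(open("s0.pkl","rb"));d["w"]=pickle.load(open("w1.pkl","rb"))
for n in("w","scene","side"):
    for a0 in(-32,-38):
        f=fitbox(d[n],[537.5,303,a0],AMB,25);print(n,f.x,f.fun)
E
```

```text
w [537.42103667 299.9609663  -31.0828622 ] 0.23167319529938446
w [537.40108803 300.01578557 -32.28311879] 0.23279864921907978
scene [535.74716091 314.63211584 -40.07717946] 0.32327663922110705
scene [536.92343503 312.27679833 -46.39210106] 0.3178033549651035
side [539.07836302 298.22324873 -59.29386479] 0.7701992457760489
side [539.56103587 296.21690648 -33.03727136] 0.7733155690902169
```

Run:
```python
from h import *
import h,pickle
d=pickle.load(open("s0.pkl","rb"));d["w"]=pickle.load(open("w1.pkl","rb"))
for n,p,q in(("w",(325,222),(250,229)),("scene",(405,150),(430,150)),("side",(288,372),(330,367))):
    hs=cv2.cvtColor(d[n]["frame"],cv2.COLOR_BGR2HSV)
    print(n,hs[p[1]-10:p[1]+26:5,p[0]].tolist(),hs[q[1]-8:q[1]+8,q[0]-8:q[0]+8].reshape(-1,3).max(0),hs[q[1]-8:q[1]+8,q[0]-8:q[0]+8].reshape(-1,3).min(0))
L={"w":((10,160,170),(30,255,255)),"scene":((9,170,205),(30,255,255)),"side":((12,215,180),(30,255,255))}
for n in L:
    f=fitbox(d[n],[537.5,302,-32],L[n],20);print(n,f.x,f.fun)
```

```text
w [[11, 203, 170], [13, 190, 250], [23, 159, 255], [23, 157, 255], [24, 158, 255], [23, 157, 255], [23, 158, 255], [8, 145, 167]] [ 10 164 182] [  8 145 159]
scene [[13, 195, 234], [21, 183, 247], [14, 201, 239], [21, 26, 223], [23, 27, 226], [19, 27, 225], [18, 34, 212], [19, 35, 181]] [ 11 153 170] [  9 144 148]
side [[27, 255, 255], [28, 255, 255], [14, 255, 212], [15, 63, 121], [22, 23, 121], [12, 183, 167], [11, 179, 162], [10, 172, 162]] [ 12 189 176] [ 10 171 151]
w [539.22038885 302.93627852 -30.6335961 ] 0.4691817868908885
scene [536.13173155 314.03233531 -55.38092096] 0.3527093596059113
side [538.37458337 298.27205006  -3.22605519] 0.3031233757028776
```

Run:
```python
from h import *
import pickle
s=pickle.load(open("w1.pkl","rb"))
m=cv2.inRange(cv2.cvtColor(s["frame"],cv2.COLOR_BGR2HSV),(10,120,200),(32,255,255))
n,l,st,c=cv2.connectedComponentsWithStats(m);i=l[230,325];print(st[i],c[i])
ys,xs=np.where(l==i)
for lo in (0,):
    W=np.array([plane(s,(x,y),88)[:2] for x,y in zip(xs,ys)],np.float32);print(cv2.minAreaRect(W))
ys,xs=np.where((l==i)&(cv2.cvtColor(s["frame"],cv2.COLOR_BGR2HSV)[...,0]>=20))
W=np.array([plane(s,(x,y),88)[:2] for x,y in zip(xs,ys)],np.float32);print(W.mean(0),cv2.minAreaRect(W))
```

```text
[309 216  32  31 915] [324.6852459  230.65136612]
((540.3220825195312, 304.72052001953125), (21.196796417236328, 21.298315048217773), 58.121307373046875)
[540.66034 303.4182 ] ((540.6660766601562, 303.3147277832031), (16.28681755065918, 16.5164852142334), 58.12213897705078)
```

Stone at about (539.8,303.7), yaw -32°. Grasping.

Run:
```python
from h import *
from workcell import r,sensors,cams,fingers
g=[539.8,303.7]
r.movel(g+[120],R(-32),vel=200);r.movel(g+[63],vel=80)
o=sensors.get_obs();print(o["wrist_force"],o["ee_pos"])
fingers.grip(15);o=sensors.get_obs();print(o["finger_gap"],o["finger_force"],o["wrist_force"],o["ee_pos"])
r.movel(g+[250],vel=120)
r.hold(.2);o=sensors.get_obs();print(o["finger_gap"],o["finger_force"],o["wrist_force"],o["wrist_torque"],o["clock"])
bar=np.array([545.8,-230.2]);r.move_to([*bar,250],R(67.4-90));r.hold(.3)
o=sensors.get_obs();print(o["ee_pos"],o["clock"])
import pickle;d={n:cams.snapshot(n) for n in("wrist","scene","side")};pickle.dump(d,open("s2.pkl","wb"))
f=[d["wrist"]["frame"]]+[d[n]["frame"] for n in("scene","side")]
def crop(s):
    u,v=proj(s,[*bar,160]).astype(int);u=np.clip(u,120,520);v=np.clip(v,90,390)
    return cv2.resize(s["frame"][v-90:v+90,u-120:u+120],(400,300)),(u-120,v-90)
a,oa=crop(d["scene"]);b,ob=crop(d["side"]);print(oa,ob)
w=cv2.resize(d["wrist"]["frame"],(400,300))
cv2.imwrite("pics/c2.png",np.vstack([np.hstack([a,b]),np.hstack([w,w*0])]))
```

```text
[ 1.01381972 -0.68216251 -0.3689282 ] [540.10080263 303.81442823  63.34460491]
21.087503336682243 58.90406906604767 [-1.5754366   0.02403636  3.69742675] [539.91446388 303.74023866  63.29910189]
21.265460237546016 58.58431577682495 [ 0.40138565 -0.86591054 -0.52645903] [-0.02634929  0.11197118 -0.00773736] 5.6
[ 545.9360507  -229.8620826   250.00500032] 7.8333
(np.int64(51), np.int64(242)) (np.int64(193), np.int64(59))
```

View pics/c2.png

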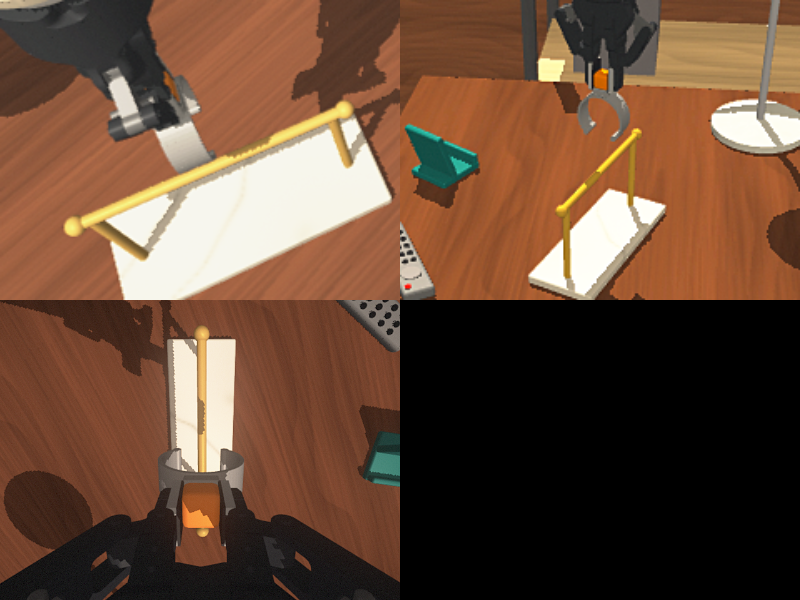

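The cuff is held upright and the bar runs along the image's vertical. In full-resolution wrist pixels the balls are at (323,53) and (325,371). I'll check the offset from these.

Run:
```python
from h import *
import pickle
d=pickle.load(open("s2.pkl","rb"));s=d["wrist"]
p=[plane(s,q,130) for q in((323,53),(325,371))];print(p,np.mean(p,0),np.degrees(np.arctan2(*(p[0]-p[1])[1::-1])))
a,b=d["scene"],d["side"]
for p,q in(((51+74*.6,242+227*.6),(193+237*.6,59+132*.6)),((51+344*.6,242+111*.6),(193+162*.6,59+211*.6))):print(tri(a,b,p,q))
```

```text
[array([ 591.21210247, -124.15707245,  130.        ]), array([ 505.33036487, -335.70223624,  130.        ])] [ 548.27123367 -229.92965434  130.        ] 67.90414939946523
(array([ 502.91522906, -333.94043877,  130.29261401]), [array([-2. , -1.3]), array([-0.8,  0.5])])
(array([ 588.14161487, -126.0831008 ,  128.07191343]), [array([-1.9, -1. ]), array([-1. ,  0.4])])
```

Run:
```python
from h import *
from workcell import r,sensors,cams,fingers
b=[547.3,-230.];Rm=R(-22.3)
r.movel(b+[205],Rm,vel=120);r.movel(b+[147],vel=60);r.hold(.2)
f0=sensors.get_obs()["wrist_force"];print(f0)
z=147
while z>139:
    z-=.7;r.movel(b+[z],vel=15);f=sensors.get_obs()["wrist_force"]-f0
    if abs(f[2])>2:break
o=sensors.get_obs();print(z,f,o["ee_pos"],o["wrist_torque"],o["clock"])
import pickle;d={n:cams.snapshot(n) for n in("wrist","scene","side")};pickle.dump(d,open("s3.pkl","wb"))
c=lambda s,x,y:cv2.resize(s["frame"][y:y+135,x:x+180],(400,300),interpolation=cv2.INTER_CUBIC)
cv2.imwrite("pics/c3.png",np.vstack([np.hstack([c(d["scene"],90,270),c(d["side"],230,60)]),np.hstack([cv2.resize(d["wrist"]["frame"],(400,300)),np.zeros((300,400,3),np.uint8)])]))
```

```text
[ 0.11500125  0.50670661 -1.65284958]
140.0000000000001 [-1.96536616  0.02452168  4.67843161] [ 547.39026132 -230.0376773   140.34083992] [ 0.0761809   0.28488097 -0.01194308] 12.325
```

View pics/c3.png

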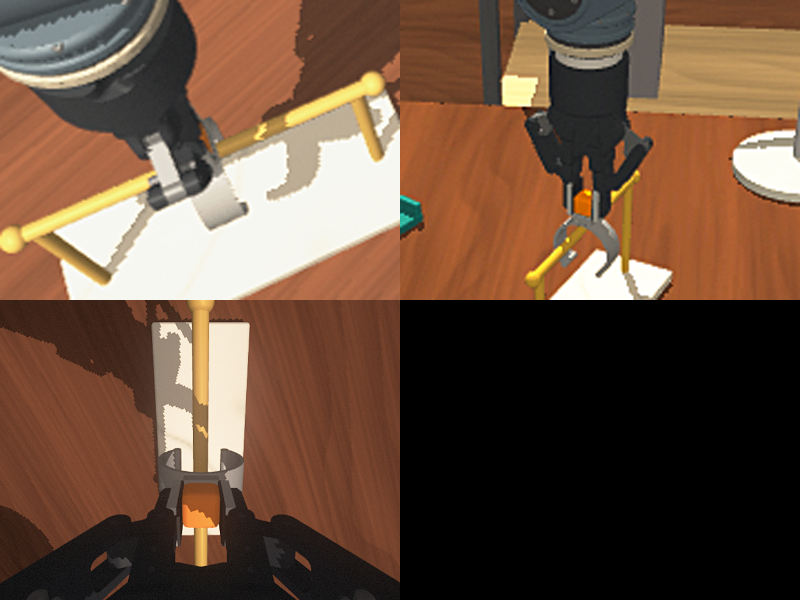

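Contact is at the expected height, and the bar is inside and centred under the arch. Releasing.

Run:
```python
from h import *
from workcell import r,sensors,cams,fingers
b=[547.3,-230.]
r.movel(b+[140.6],vel=15);fingers.grip(50);r.hold(.3);r.movel(b+[260],vel=80);r.hold(.8)
o=sensors.get_obs();print(o["wrist_force"],o["clock"],o["finger_gap"])
import pickle;d={n:cams.snapshot(n) for n in("wrist","scene","side")}
c=lambda s,x,y:cv2.resize(s["frame"][y:y+135,x:x+180],(400,300),interpolation=cv2.INTER_CUBIC)
cv2.imwrite("pics/c4.png",np.vstack([np.hstack([c(d["scene"],90,270),c(d["side"],230,90)]),np.hstack([cv2.resize(d["wrist"]["frame"],(400,300)),cv2.resize(d["scene"]["frame"],(400,300))])]))
```

```text
[ 0.13891185 -0.87901775 -0.38922383] 15.8583 50.17154164694958
```

View pics/c4.png

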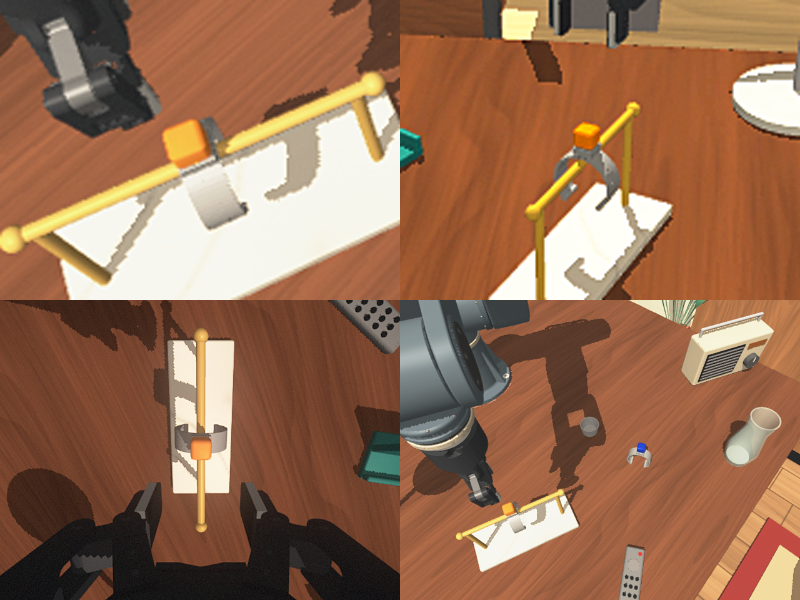

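The cuff hangs upright on the bar with its stone uppermost. The gripper is clear, and the blue cuff hasn't moved.

```bash
python3 -c "
from workcell import r
print(r.hand_in())"
```

```text
the job is handed in; nothing more can be done
None
```

The amber cuff is hanging from the brass bar between the posts, stone uppermost and released; the blue cuff was left where it stood, and I handed the job in at about 16 s on the robot's clock.

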